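# Post a machined jaw through the swing flap of the bench chute

## Task

Using only the fingertips to push, move the aluminium jaw across the deck of the bench chute until it lies flat along the yellow fence, still short of the flap. Then slide it along the fence, pushing the orange flap open with it, until it goes over the deck's edge into the tray behind, and draw the fingers back so that the flap falls fully shut. Do not pick up, lift or carry the jaw, and leave the bushing, the oil bottle, the cup and the screwdriver where they are.

Things in the scene. Friction and masses are not known exactly. Their poses are not given: they have to be found in the camera images.
- chute: Grey bench chute, fixed. Origin: on the bench top below the middle of the deck's end edge, in the flap's plane. x: feed direction, through the flap; y: across, away from the fence; z up. The steel deck is flat at z = 130 mm, x from -250 to 0, y from -45 to 130 mm. Everything at x > 12 mm is lower than z = 150 mm
- fence_face (a point): Point on the guiding face of the yellow fence, 100 mm before the flap, 8 mm above the deck (chute x -100, y -32 mm); axes as the chute's. The fence is 10 mm thick and 16 mm high above the deck and runs along the deck's whole length; its face looks to +y
- deck_edge (a point): Middle of the deck's end edge under the flap (chute 0, 0, 130 mm); axes as the chute's. At x 0 to 12 mm two 10 mm thick posts rise 64 mm above the deck, 64 mm apart (opening y -32 to 32); a 6 mm hinge rod crosses at x = 6, axis 58 mm above the deck. Past the edge the floor falls 100 mm at 48 degrees: a jaw whose middle has passed the edge tips and slides down by itself
- tray_floor (a point): Middle of the floor of the open-topped tray beyond the flap (chute x 150, y 0, z 30 mm). Inside it is 76 mm wide and ends at x = 222 mm; its walls rise to 150 mm above the bench
- flap (a joint): Hinge of the orange flap, 58 mm wide, 2.5 mm thick, 70 g, hung from the hinge rod down to 3 mm above deck level. 0 = hanging shut, grows as it is pushed open in the chute's +x direction, up to 1.5 rad. It swings freely, cannot swing towards -x, and falls shut by its own weight
- flap_edge (a point): Middle of the lower edge of the orange flap
- jaw_center (a point): Centre of the aluminium vise jaw, a block 80 mm long (its x), 40 mm wide (its y) and 26 mm high (its z up) with two bolt holes in its top, about 0.2 kg. It lies loose on the deck, away from the fence and roughly lengthwise to it; lengthwise means its x along the chute's x, within about 25 degrees
- bushing_center (a point): Centre of the loose brass bushing, 28 mm diameter, 30 mm high, standing on the deck near the flap; leave it
- oiler_center (a point): Centre of the white oil bottle with red cap, 54 mm diameter, 140 mm high, standing on the bench beside the tray; leave it
- cup_center (a point): Centre of the open steel cup, rim 72 mm across, 70 mm high, on the bench beyond the fence; leave it
- driver_grip (a point): Middle of the handle of the green screwdriver, 190 mm long, lying on the bench beside the tray, on the fence side; leave it
Not all that is in view belongs to the job. Of the things that look like the part that bears jaw_center, the middle-sized one is meant.

How it is judged:
By the outcome, as a careful person would: the job done as asked, in the order asked, and still so for the second after the job is handed in, with the robot touching nothing.
It also fails if it takes over 45 s, if anything falls off the work surface, if the arm or the gripper's body presses on something with over 40 N, if the wrist force passes 120 N, or if a joint passes its speed limit or range.

## Robot

A 6-joint arm with a two-finger parallel gripper is mounted at the origin on the work surface. World frame = base frame: x ahead of the robot, y to its left, z up, the work surface at z = 0. Lengths are in mm, angles in rad, forces in N, time in s.
With the tool pointing down it reaches from about 350 to 975 mm from the base axis. Payload 17.4 kg.
Tool frame: the origin (TCP) lies between the finger pads; the fingertips stand 25 mm ahead of it and the grasp point (between the pads) lies 6 mm ahead of it (bot.tip_extent is the distance from the TCP to the fingertips, in mm); z points along the fingers, x is the direction in which the jaws open and shut, and the axes are right-handed (so a half turn about z gives the same grasp; the last joint's range is limited). The gripper opens to 85 mm and grips with 20 to 120 N. Pads are 22 mm wide; open, the fingers measure 114 mm over their backs; the gripper's body (76 mm by 85 mm) begins 54 mm behind the grasp point. The pads swing forward as they close: fully open they stand 13 mm farther back than shut.
Start: joints at [1.198, 0.116, 1.442, -0, 1.584, -0.038], TCP at [221.8, 637.525, 256.303] pointing down, gripper open.
Joint ranges: [-2.83, 2.83], [-0.83, 2.19], [0.07, 2.5], [-1.14, 4.28], [0.01, 3], [-2.97, 2.97]. Speed limits (rad/s): [1.89, 1.89, 2.22, 3.14, 3.14, 3.14].

## Interface

Orientations are given as a rotation vector (axis times angle).
In Python, from rig import bot, eoat, viewer gives the robot as it stands. Calls block until the motion is done:
- bot.goto(position, orientation): joint-space move of the TCP to a pose.
- bot.move_linear(position, attitude=None, v=150): straight line of the TCP; attitude=None keeps the orientation; v is the mean speed in mm/s.
- bot.move_j(angles): joint-space move.
- eoat.grip(opening, effort=None): finger opening in mm; effort is the grip in N (None keeps the last); returns when the fingers have stopped.
- bot.sleep(seconds).
- bot.inverse_kinematics(position, orientation): joint angles nearest the present ones, or None.
- viewer.snapshot(name): name is "scene" or "top" or "wrist"; returns a dict with "frame" (480x640x3 uint8, red, green, blue), "depth" (480x640 float32, mm along the optical axis (not along the pixel's ray), 0 where there is no reading), "vfov" (degrees; the focal length in pixels is half the picture's height over the tangent of half this angle, whatever the lens; pixels are square), "cx", "cy" (the principal point, pixels), "D" ([k1, k2, p1, p2, k3] as OpenCV has them; the pictures are not rectified), "extrinsics" (4x4, takes a point from camera to world coordinates); the wrist camera has in their place "T_tool_cam" (4x4, takes a point from camera to tool coordinates, whose origin is the TCP and whose axes are the tool frame's). Camera axes: x right, y down, z forward; pixel columns grow to the right and rows downward; lengths in mm; the calibration is good to about 2 mm. A picture is of the moment at which its call begins: read the wrist's pose just before it.
A pose or a line that the arm cannot do raises bot.Unreachable and nothing moves.
- bot.finish_job(): hands the job in, once; it reports no verdict.
Readings, each from a call of its own:
- bot.read_t(): time.
- bot.read_qpos(): joint angles.
- bot.read_qd(): joint speeds.
- bot.read_joint_torque(): joint torques, N m.
- bot.read_position(): TCP position.
- bot.read_orientation(): TCP orientation.
- bot.read_contact_force(): force on the tool from outside, world axes, zero at the start.
- bot.read_wrist_torque(): the same for the moment, N m.
- bot.read_opening(): finger opening in mm.
Only numpy, scipy, OpenCV 4.12 (cv2) and the standard library are available. Lean on these libraries where they do the work, as an engineer would, in place of code of your own. Each camera call takes 0.05 s, during which the arm holds its last target.

## Working session

There is one attempt and no reset: what is moved stays moved. The work goes in short steps, each a Python script; the robot and the scene stay as the last script left them, time stands still between calls to the robot, and variables do not carry over. Pictures are saved under pics/ and viewed, and the job is handed in when it is done.

```bash
ls && mkdir -p pics
python3 - <<'E'
from rig import bot, eoat, viewer
import cv2,numpy as np
print(bot.read_t(),bot.read_position(),bot.read_orientation(),bot.tip_extent,bot.read_opening())
for n in ["scene","top","wrist"]:
    s=viewer.snapshot(n)
    cv2.imwrite(f"pics/{n}0.png",s["frame"][...,::-1])
    print(n,s["vfov"],s["cx"],s["cy"],s["D"],s.get("extrinsics",s.get("T_tool_cam")))
    np.savez(f"pics/{n}0.npz",**s)
E
```

```text
pics
0.0 [221.71955594 637.37346383 255.51856609] [ 2.55990895e+00  1.81992777e+00 -1.58051051e-03] 25.0 85.10183294880876
scene 45.59467663149288 314.1175543582505 238.89882771585155 [-0.08505326  0.          0.          0.          0.        ] [[ 2.17054987e-01  8.23082984e-01 -5.24806187e-01  1.03295593e+03]
 [ 9.76059785e-01 -1.75319247e-01  1.28726293e-01 -6.34830470e+01]
 [ 1.39437958e-02 -5.40182898e-01 -8.41432117e-01  8.59698483e+02]
 [ 0.00000000e+00  0.00000000e+00  0.00000000e+00  1.00000000e+00]]
top 50.28231768448008 312.3575304942626 235.04999874749174 [-0.13145228  0.          0.          0.          0.        ] [[-2.23513499e-02 -9.95202288e-01  9.52513686e-02  5.04180676e+02]
 [-9.99146561e-01  2.55465145e-02  3.24580671e-02  3.48651441e+01]
 [-3.47356831e-02 -9.44445957e-02 -9.94923942e-01  1.03356205e+03]
 [ 0.00000000e+00  0.00000000e+00  0.00000000e+00  1.00000000e+00]]
wrist 71.77223829923537 317.56645310897846 246.6265646786234 [-0.02807323  0.          0.          0.          0.        ] [[ 9.99999896e-01  4.01267443e-04  2.14873757e-04 -1.04389676e-01]
 [-4.43375048e-04  9.65506109e-01  2.60380022e-01 -6.51054124e+01]
 [-1.02979900e-04 -2.60380091e-01  9.65506187e-01 -1.17616728e+02]
 [ 0.00000000e+00  0.00000000e+00  0.00000000e+00  1.00000000e+00]]
```

View pics/scene0.png

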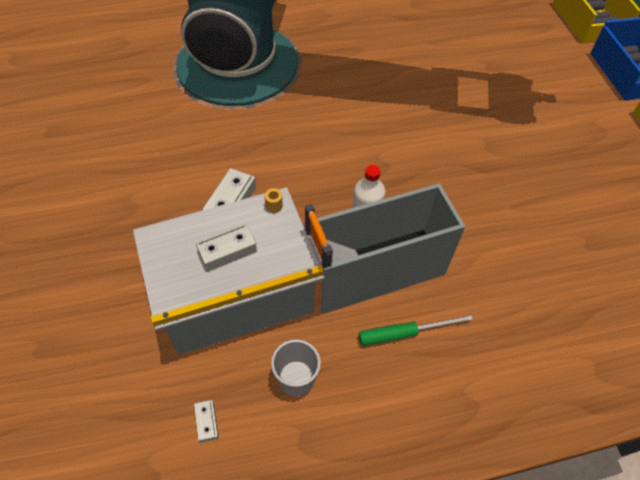

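View pics/top0.png

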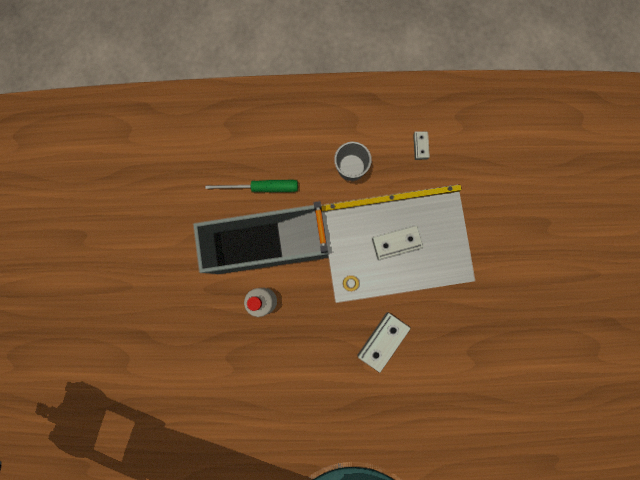

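View pics/wrist0.png

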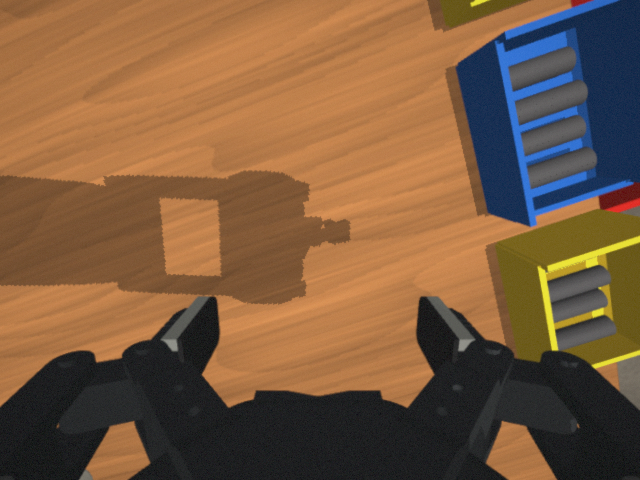

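```bash
cat > h.py <<'E'
import cv2,numpy as np
def K(s):
    f=240/np.tan(np.radians(s["vfov"])/2); return np.array([[f,0,s["cx"]],[0,f,s["cy"]],[0,0,1.]])
def ray(s,px):
    p=cv2.undistortPoints(np.float64(px).reshape(-1,1,2),K(s),np.float64(s["D"]),).reshape(-1,2)
    T=np.array(s["extrinsics"]); d=np.c_[p,np.ones(len(p))]@T[:3,:3].T
    return T[:3,3],d
def onz(s,px,z):
    o,d=ray(s,px); return o+d*((z-o[2])/d[:,2])[:,None]
def load(n): return {k:v for k,v in np.load(n).items()}
def big(m):
    c,_=cv2.findContours(m.astype(np.uint8),cv2.RETR_EXTERNAL,cv2.CHAIN_APPROX_NONE)
    return sorted(c,key=cv2.contourArea)[::-1]
E
python3 - <<'E'
from h import *
for n in ["top","scene"]:
    s=load(f"pics/{n}0.npz"); s={k:(v.item() if v.ndim==0 else v) for k,v in s.items()}
    hsv=cv2.cvtColor(s["frame"],cv2.COLOR_RGB2HSV); H,S,V=cv2.split(hsv)
    y=big((H>20)&(H<32)&(S>180)&(V>120))
    y=[c for c in y if cv2.contourArea(c)>100 ][:3]
    for c in y:
        r=cv2.minAreaRect(c); b=cv2.boxPoints(r); print(n,"yellow",np.c_[b,onz(s,b,146)].round(1).tolist())
    # orange flap
    for c in big((H>5)&(H<15)&(S>225)&(V>150))[:2]:
        r=cv2.minAreaRect(c); print(n,"orange",cv2.contourArea(c),r)
    # depth-based height map
    D=s["depth"]; vv,uu=np.mgrid[:480,:640]; px=np.c_[uu.ravel(),vv.ravel()]
    o,d=ray(s,px); P=o+d*D.ravel()[:,None]; Z=P[:,2].reshape(480,640); Z[D==0]=0
    P=P.reshape(480,640,3)
    u,v=(397,242) if n=="top" else (228,247)
    print("jaw z",np.median(Z[v-3:v+4,u-3:u+4])); 
    m=(S<60)&(V>130)
    deck=np.abs(Z-130)<6; jaw=(np.abs(Z-156)<7)
    print("deck z med",np.median(Z[deck]))
    for c in big(cv2.morphologyEx((jaw&(S<80)).astype(np.uint8),cv2.MORPH_OPEN,np.ones((3,3))))[:4]:
        r=cv2.minAreaRect(c); b=cv2.boxPoints(r); w=onz(s,b,156)
        print(n,"jawcand",cv2.contourArea(c),r,w[:,:2].round(1).tolist(),np.linalg.norm(w-np.roll(w,1,0),axis=1).round(1))
    cv2.imwrite(f"pics/Z_{n}.png",np.clip(Z*1.2,0,255).astype(np.uint8))
s=load("pics/top0.npz");cv2.imwrite("pics/crop.png",cv2.resize(s["frame"][110:390,180:490,::-1],None,fx=2.1,fy=2.1,interpolation=cv2.INTER_CUBIC))
E
```

```text
top yellow [[392.3, 194.7, 656.6, -78.2, 146.0], [460.3, 184.3, 672.5, -199.4, 146.0], [461.1, 189.5, 663.2, -200.3, 146.0], [393.1, 199.9, 647.4, -79.2, 146.0]]
top yellow [[334.0, 203.7, 643.4, 24.7, 146.0], [390.2, 195.0, 656.2, -74.5, 146.0], [391.0, 200.1, 647.2, -75.5, 146.0], [334.7, 208.7, 634.4, 23.6, 146.0]]
top orange 0.0 ((320.0, 211.5), (1.0, 0.0), -90.0)
top orange 0.0 ((316.0, 212.0), (0.0, 0.0), 0.0)
jaw z 154.60463547097015
deck z med 128.8840368389864
top jawcand 962.0 ((397.45428466796875, 242.05975341796875), (22.441801071166992, 46.207244873046875), 74.2913589477539) [[581.3, -39.3], [601.0, -116.9], [563.4, -125.8], [543.9, -48.5]] [38.5 80.  38.7 79.7]
scene yellow [[150.5, 316.4, 664.4, -201.2, 146.0], [236.4, 290.7, 649.4, -79.8, 146.0], [238.3, 297.1, 659.9, -78.6, 146.0], [152.5, 322.9, 674.6, -199.3, 146.0]]
scene yellow [[239.5, 289.9, 649.0, -75.4, 146.0], [306.7, 269.7, 636.9, 23.9, 146.0], [308.5, 275.6, 646.8, 24.3, 146.0], [241.2, 295.7, 658.7, -74.3, 146.0]]
scene orange 22.0 ((315.4645080566406, 229.51478576660156), (31.76923370361328, 1.6923078298
[... 254 characters left out ...]
[563.0, -127.4], [542.9, -46.7], [586.7, -40.0], [605.3, -118.7]] [43.3 83.2 44.4 80.9]
scene jawcand 131.5 ((240.13937377929688, 39.56877517700195), (7.02742862701416, 30.65338706970215), 82.56858825683594) [[111.6, -24.6], [112.0, 34.3], [133.2, 32.7], [132.6, -25.6]] [21.1 58.9 21.2 58.2]
scene jawcand 105.0 ((197.16851806640625, 36.20166015625), (33.07491683959961, 6.880912780761719), 15.422160148620605) [[84.0, -107.0], [64.2, -101.8], [104.9, -44.0], [123.9, -49.7]] [69.9 20.5 70.7 19.9]
scene jawcand 25.5 ((327.4000244140625, 264.8000183105469), (4.472135543823242, 8.944271087646484), 63.43495178222656) [[639.3, 46.2], [635.2, 58.9], [642.3, 60.1], [646.3, 47.5]] [ 7.1 13.3  7.1 13.2]
```

View pics/crop.png

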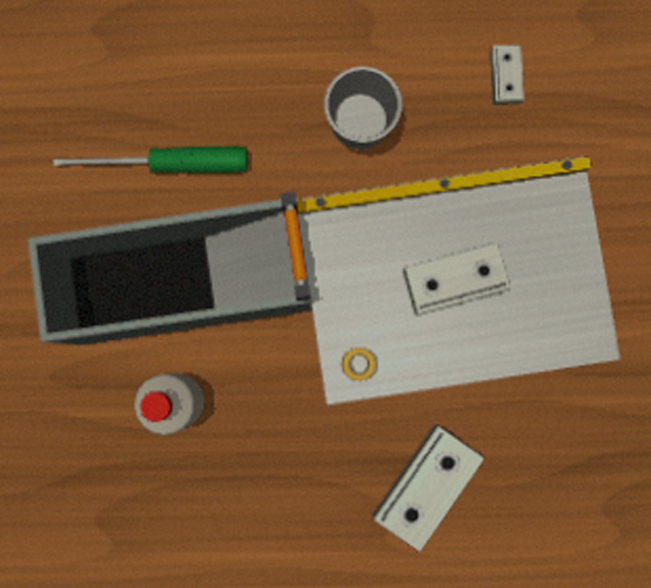

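View pics/Z_top.png

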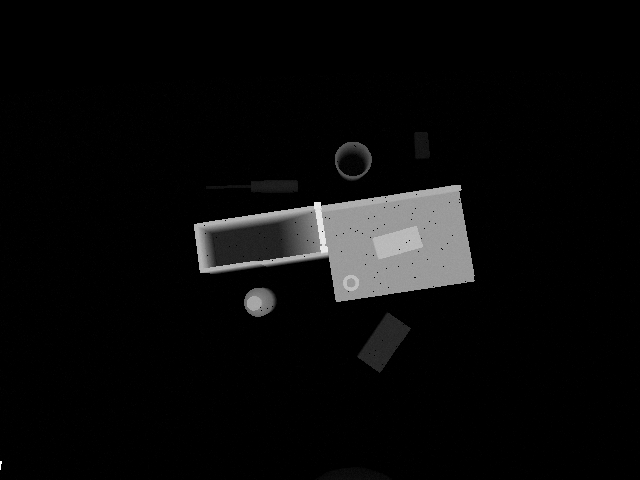

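Run:
```python
from h import *
for n in ["top","scene"]:
    s=load(f"pics/{n}0.npz"); s={k:(v.item() if v.ndim==0 else v) for k,v in s.items()}
    D=s["depth"]; vv,uu=np.mgrid[:480,:640]; px=np.c_[uu.ravel(),vv.ravel()]
    o,d=ray(s,px); P=(o+d*D.ravel()[:,None]).reshape(480,640,3); Z=P[...,2].copy(); Z[D==0]=0
    m=(np.abs(Z-130)<9)&(P[...,0]>300)&(P[...,0]<750)&(P[...,1]<60)
    m=cv2.morphologyEx(m.astype(np.uint8),cv2.MORPH_OPEN,np.ones((9,9)))
    c=big(m)[0]; h=cv2.convexHull(c); ap=cv2.approxPolyDP(h,6,True).reshape(-1,2)
    u=np.array([-28.2,224.5]);u/=np.linalg.norm(u); w=np.array([-u[1],u[0]])
    W=onz(s,ap,130)[:,:2]
    for a,b in zip(ap,W): print(n,a,b.round(1),"along",(b@u).round(1),"across",(b@w).round(1))
    # edge fits: all hull-contour pts in (along, across)
    q=onz(s,c.reshape(-1,2),130)[:,:2]; a=q@u; b=q@w
    print("along range by across bin",[(int(k),a[(b>k)&(b<k+10)].min().round(1),a[(b>k)&(b<k+10)].max().round(1)) for k in range(-640,-460,20) if ((b>k)&(b<k+10)).any()], "across max",b.max())
    for nm,pts,z in [("fence inner top",[[463.2/1,0]],146)]: pass
    # bushing top: brass
    hsv=cv2.cvtColor(s["frame"],cv2.COLOR_RGB2HSV); H,S,V=cv2.split(hsv)
    mb=(np.abs(Z-160)<8)&(S>100)&(H>12)&(H<30)
    for c in big(mb)[:2]:
        (x,y),r=cv2.minEnclosingCircle(c); p=onz(s,[[x,y]],160)[0]; print("bush",x,y,r,p.round(1),p[:2]@u,p[:2]@w)
    # posts/tall things z>180
    mt=(Z>178)&(Z<215)&(P[...,0]>450)&(P[...,0]<720)&(P[...,1]>-50)&(P[...,1]<80)
    q=P[mt][:,:2]; print("posts",len(q),"along",np.percentile(q@u,[2,50,98]),"across",np.percentile(q@w,[1,99]))
    for nm,pts in [("yin",[[663.2,-200.3],[634.4,23.6],[664.4,-201.2],[636.9,23.9]])]: print("fence inner across",(np.array(pts)@w).round(1), (np.array(pts)@u).round(1))
    J=np.array([[581.3,-39.3],[601,-116.9],[563.4,-125.8],[543.9,-48.5]]); print("jaw",(J@u).round(1),(J@w).round(1),J.mean(0)@u,J.mean(0)@w)
```

```text
top [458 192] [ 661.5 -198.7] along -279.6 across -631.6
top [473 280] [ 503.6 -217.8] along -278.9 across -472.5
top [335 299] [476.9  27.1] along -32.6 across -476.5
top [324 230] [599.2  43.5] along -31.6 across -599.9
top [330 211] [632.9  31.9] along -47.2 across -632.0
along range by across bin [(-640, np.float64(-279.6), np.float64(-46.9)), (-620, np.float64(-281.4), np.float64(-33.2)), (-600, np.float64(-281.5), np.float64(-31.6)), (-580, np.float64(-281.5), np.float64(-31.1)), (-560, np.float64(-281.1), np.float64(-32.2)), (-540, np.float64(-281.8), np.float64(-32.3)), (-520, np.float64(-282.0), np.float64(-32.6)), (-500, np.float64(-282.2), np.float64(-32.5)), (-480, np.float64(-280.1), np.float64(-32.6))] across max -470.9291614249339
bush 350.5 282.5 7.905794143676758 [5.051e+02 3.000e-01 1.600e+02] -62.66555993211776 -501.204415919046
bush 321.0 210.0 9.999999747378752e-05 [630.8  47.5 160. ] -31.505502443913368 -631.8132849706866
posts 315 along [-31.26426294 -26.06292876 -20.90496976] across [-641.26284398 -558.17947025]
fence inner across [-633.1 -632.4 -634.1 -634.9]
[... 642 characters left out ...]
np.float64(-282.5), np.float64(-32.2)), (-520, np.float64(-282.5), np.float64(-34.9)), (-500, np.float64(-280.8), np.float64(-41.4)), (-480, np.float64(-280.2), np.float64(-75.0))] across max -470.0560096230425
bush 273.1826477050781 195.73951721191406 8.903059005737305 [506.9  -0.7 160. ] -63.84469185483381 -502.85725588775523
bush 316.0 235.0 10.770429611206055 [590.5  47.7 160. ] -26.244022448019585 -591.8517919706601
posts 458 along [-32.30981871 -27.47315974 -20.87959435] across [-643.13196741 -559.16716137]
fence inner across [-633.1 -632.4 -634.1 -634.9] [-281.4  -55.7 -282.4  -55.7]
jaw [-111.4 -190.9 -195.  -115.9] [-571.9 -581.7 -543.3 -533.6] -153.32072811650858 -557.6391350639083
```

```bash
cat >> h.py <<'E'
from scipy.spatial.transform import Rotation as R
u=np.array([-28.2,224.5]);u/=np.linalg.norm(u); w=np.array([-u[1],u[0]])
def C(x,y,z): # chute -> world
    p=u*(x-32)+w*(y-601.3); return [p[0],p[1],z]
def toC(p):
    p=np.array(p); return np.array([p[...,:2]@u+32,p[...,:2]@w+601.3,p[...,2]])
def ori(xax):
    x=np.array([*xax,0.]);z=np.array([0,0,-1.]);return R.from_matrix(np.c_[x,np.cross(z,x),z]).as_rotvec()
OS=ori(u); OF=ori(w); OF2=ori(-w)
E
python3 - <<'E'
from h import *
from rig import bot,eoat,viewer
print(toC([505.1,.3,160]))
for o in (OS,OF,OF2):
  for c in [(-121,100,260),(-121,95,165),(-195,-10,165),(-20,-10,165)]:
    q=bot.inverse_kinematics(C(*c),o); print(c,None if q is None else np.round(q,2))
bot.goto(C(-121,100,260),OS); 
for op in (40,0):
    eoat.grip(op); print(op,bot.read_opening(),bot.tip_extent,toC(bot.read_position()),bot.read_t(),bot.read_contact_force())
    s=viewer.snapshot("wrist"); cv2.imwrite(f"pics/w_op{op}.png",s["frame"][...,::-1]); np.savez(f"pics/w_op{op}.npz",**s)
    eo=s
    D=s["depth"]; T=np.array(s["T_tool_cam"]); vv,uu=np.mgrid[:480,:640]; m=(D>0)&(D<190)
    p=cv2.undistortPoints(np.float64(np.c_[uu[m],vv[m]]).reshape(-1,1,2),K(s),np.float64(s["D"])).reshape(-1,2)
    P=np.c_[p,np.ones(len(p))]*D[m][:,None]; P=P@T[:3,:3].T+T[:3,3]
    for z0 in range(-50,45,5):
        k=(P[:,2]>z0)&(P[:,2]<=z0+5)
        if k.sum()>5: print(z0,k.sum(),"x",np.percentile(P[k,0],[1,99]).round(0),"y",np.percentile(P[k,1],[1,99]).round(0))
E
```

```text
[-30.65449749 100.10092384 160.        ]
(-121, 100, 260) [-0.22 -0.22  1.76 -0.    1.6  -1.92]
(-121, 95, 165) [-0.22 -0.17  1.87 -0.    1.44 -1.91]
(-195, -10, 165) [-0.27  0.1   1.6  -0.    1.43 -1.97]
(-20, -10, 165) [-0.    0.02  1.69 -0.    1.43 -1.7 ]
(-121, 100, 260) [-0.22 -0.22  1.76 -0.    1.6   2.8 ]
(-121, 95, 165) [-0.22 -0.17  1.87 -0.    1.44  2.8 ]
(-195, -10, 165) [-0.27  0.1   1.6  -0.    1.43  2.75]
(-20, -10, 165) None
(-121, 100, 260) [-0.22 -0.22  1.76 -0.    1.6  -0.34]
(-121, 95, 165) [-0.22 -0.17  1.87 -0.    1.44 -0.34]
(-195, -10, 165) [-0.27  0.1   1.6  -0.    1.43 -0.39]
(-20, -10, 165) [-0.    0.02  1.69 -0.    1.43 -0.13]
40 39.88573537990051 25.0 [-120.98756923   99.98847938  260.02739891] 3.425 [ 0.87966214  0.82038202 -0.2539992 ]
-50 5224 x [-58.  57.] y [-17.  12.]
-45 3110 x [-57.  56.] y [-17.  12.]
-40 2589 x [-55.  55.] y [-12.  12.]
-35 6235 x [-53.  53.] y [-12.  12.]
-30 2301 x [-52.  51.] y [-13.  12.]
-25 1198 x [-50.  48.] y [-13.  -6.]
-20 460 x [-41.  40.] y [-13.   6.]
-15 1061 x [-26.  25.] y [-11.  11.]
-10 525 x [-33.  32.] y [-11.
[... 159 characters left out ...]
  31.] y [-11.  11.]
20 88 x [-21.  20.] y [-9. 11.]
0 0.1857770859015394 25.0 [-121.00713304  100.00706316  259.99752516] 3.9417 [ 0.13787323 -0.31950523  0.43203886]
-50 5924 x [-50.  50.] y [-17.   6.]
-45 3489 x [-47.  46.] y [-17.   8.]
-40 2345 x [-43.  42.] y [-16.   9.]
-35 4191 x [-39.  38.] y [-12.   9.]
-30 2466 x [-36.  35.] y [-13.   9.]
-25 1827 x [-31.  31.] y [-13.   9.]
-20 536 x [-21.  23.] y [-13.   4.]
-15 768 x [-9.  7.] y [-11.  12.]
-10 240 x [-13.  13.] y [-11.  -6.]
-5 381 x [-14.  13.] y [-11.  -6.]
0 362 x [-14.  13.] y [-11.  -6.]
5 335 x [-14.  13.] y [-11.  -6.]
10 295 x [-14.  13.] y [-11.  -6.]
15 208 x [-12.  12.] y [-11.  -6.]
20 15 x [-6.  6.] y [-10. -10.]
```

Run:
```python
from h import *
from rig import bot,eoat,viewer
eoat.grip(44)
bot.move_linear(C(-121,95,163),OS,v=120)
f0=np.array(bot.read_contact_force()); print("f0",f0,bot.read_t())
bot.move_linear(C(-121,28,163),v=45)
f=np.array(bot.read_contact_force())-f0; print("at 28",f@[*w,0],bot.read_t())
y=28
while y>14:
    y-=1
    bot.move_linear(C(-121,y,163),v=30)
    f=np.array(bot.read_contact_force())-f0
    print(y,round(f@[*w,0],1),round(f@[*u,0],1),round(toC(bot.read_position())[1],2))
    if f@[*w,0]>12: break
print(bot.read_t())
s=viewer.snapshot("top"); cv2.imwrite("pics/top1.png",cv2.resize(s["frame"][150:320,180:490,::-1],None,fx=2.5,fy=2.5))
```

```text
f0 [-0.14929764 -0.61965723  0.39026348] 5.4417
at 28 -0.3812719789307011 7.0833
27 0.1 -0.3 27.0
26 -0.5 1.2 25.93
25 -0.5 -0.7 24.9
24 0.3 1.7 23.9
23 -0.3 0.4 22.89
22 -0.1 0.3 21.92
21 1.2 0.7 20.91
20 4.4 1.0 20.23
19 15.5 1.4 20.11
9.3333
```

View pics/top1.png

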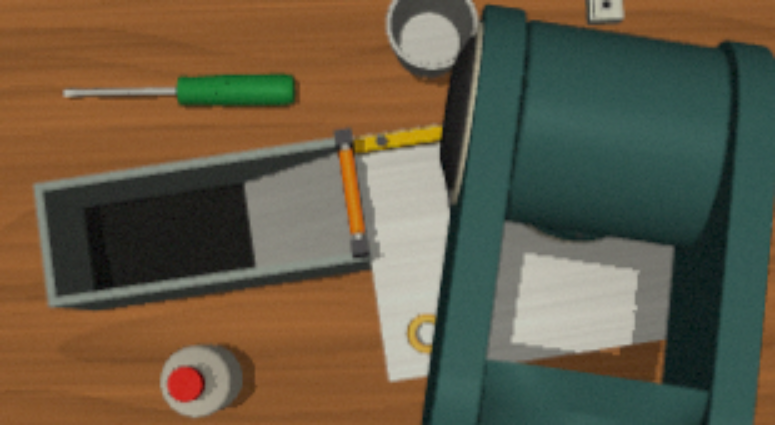

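Run:
```python
from h import *
from rig import bot,eoat,viewer
bot.move_linear(C(-121,40,163),v=80)
bot.move_linear(C(-121,60,240),v=200)
eoat.grip(0)
bot.goto(C(-200,-9,240),OF2)
p=np.array(bot.read_position()); o=bot.read_orientation()
for n in ("wrist","scene"):
    s=viewer.snapshot(n); np.savez(f"pics/{n}2.npz",**s)
    if n=="wrist":
        T=np.eye(4);T[:3,:3]=R.from_rotvec(o).as_matrix();T[:3,3]=p; s["extrinsics"]=T@np.array(s["T_tool_cam"])
        np.savez(f"pics/{n}2.npz",**s)
    cv2.imwrite(f"pics/{n}2.png",s["frame"][...,::-1])
print(bot.read_t(),bot.read_qpos())
```

```text
12.2667 [-2.77146736e-01  7.24897395e-02  1.51422494e+00  3.03185402e-05
  1.55471741e+00 -4.03261812e-01]
```

View pics/scene2.png

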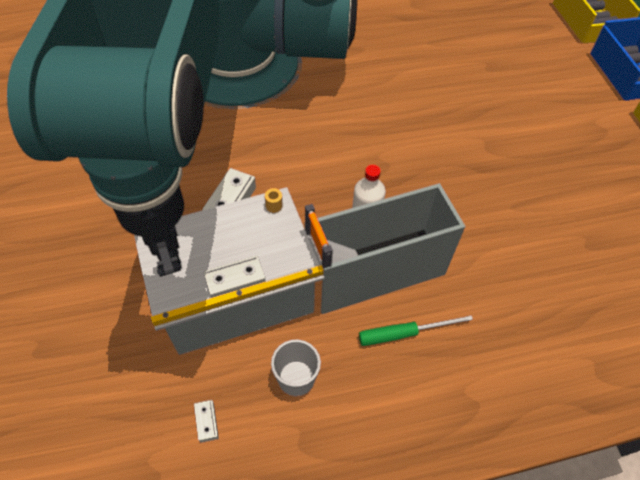

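View pics/wrist2.png

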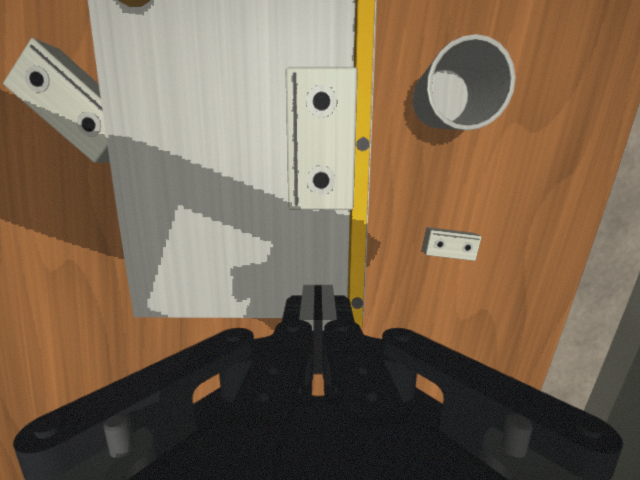

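Run:
```python
from h import *
s=load("pics/wrist2.npz"); s={k:(v.item() if v.ndim==0 else v) for k,v in s.items()}
for nm,px,z in [("TR",(356.5,67),156),("BR",(354,209),156),("TL",(287,67),156),("BL",(290.5,209),156),("fence in",(358,0),146),("fence in b",(349,315),146)]:
    p=onz(s,[px],z)[0]; print(nm,toC(p).round(1))
```

```text
TR [-85.8 -30.8 156. ]
BR [-165.   -31.7  156. ]
TL [-85.9   7.6 156. ]
BL [-165.     7.1  156. ]
fence in [-48.9 -31.8 146. ]
fence in b [-241.1  -31.6  146. ]
```

Run:
```python
from h import *
from rig import bot,eoat,viewer
bot.move_linear(C(-200,-10,162),OF2,v=120)
f0=np.array(bot.read_contact_force())
def chk(l):
    f=np.array(bot.read_contact_force())-f0; print(l,"Fx",round(f@[*u,0],1),"Fy",round(f@[*w,0],1),"Fz",round(f[2],1),toC(bot.read_position()).round(1),bot.read_t()); return f@[*u,0]
x=-200
chk(x)
for x in [-180,-160,-140,-120,-110,-100,-92,-85,-78,-70,-62]:
    bot.move_linear(C(x,-10.5,162),v=60)
    if abs(chk(x))>20: print("STOP"); break
s=viewer.snapshot("scene"); np.savez("pics/scene3.npz",**s); cv2.imwrite("pics/scene3.png",s["frame"][...,::-1])
```

```text
-200 Fx 0.0 Fy 0.0 Fz 0.0 [-200.1  -10.3  162.8] 13.0667
-180 Fx -0.5 Fy 0.2 Fz -1.6 [-179.6  -10.6  162.2] 13.55
-160 Fx 0.0 Fy 0.5 Fz -2.0 [-159.6  -10.5  162. ] 14.0333
-140 Fx 0.4 Fy 0.1 Fz -2.0 [-139.6  -10.5  162. ] 14.5167
-120 Fx -0.2 Fy 0.6 Fz -1.4 [-119.6  -10.5  162. ] 15.0
-110 Fx 0.4 Fy 0.8 Fz -1.3 [-109.6  -10.5  162. ] 15.3167
-100 Fx -0.3 Fy -0.0 Fz -1.5 [-99.6 -10.5 162. ] 15.6333
-92 Fx 0.6 Fy -0.0 Fz -1.4 [-91.6 -10.5 162. ] 15.9167
-85 Fx 0.9 Fy -0.3 Fz -1.5 [-84.6 -10.5 162. ] 16.1833
-78 Fx -0.2 Fy 0.4 Fz -1.4 [-77.6 -10.5 162. ] 16.45
-70 Fx -0.6 Fy -0.2 Fz -1.3 [-69.6 -10.5 162. ] 16.7333
-62 Fx 0.0 Fy 0.0 Fz -1.8 [-61.6 -10.5 162. ] 17.0167
```

View pics/scene3.png

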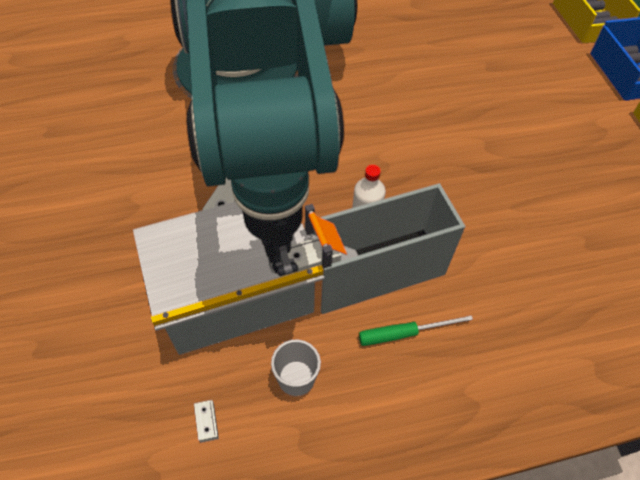

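Run:
```python
from h import *
from rig import bot,eoat,viewer
def chk(l):
    f=np.array(bot.read_contact_force()); print(l,"Fx",round(f@[*u,0],1),"Fy",round(f@[*w,0],1),"Fz",round(f[2],1),toC(bot.read_position()).round(1),bot.read_t())
for x in [-56,-51,-46,-41]:
    bot.move_linear(C(x,-10.5,162),v=50); chk(x)
bot.sleep(0.5)
s=viewer.snapshot("scene"); np.savez("pics/scene4.npz",**s); cv2.imwrite("pics/scene4.png",cv2.resize(s["frame"][150:330,200:480,::-1],None,fx=2.8,fy=2.8))
print(bot.read_t())
```

```text
-56 Fx -0.3 Fy -0.7 Fz -0.4 [-55.7 -10.5 162. ] 17.3333
-51 Fx 0.2 Fy -0.4 Fz -0.5 [-50.7 -10.5 162. ] 17.5833
-46 Fx -0.1 Fy 0.0 Fz 0.6 [-45.7 -10.5 162. ] 17.8333
-41 Fx 0.1 Fy -0.9 Fz 0.2 [-40.7 -10.5 161.9] 18.0833
18.6333
```

View pics/scene4.png

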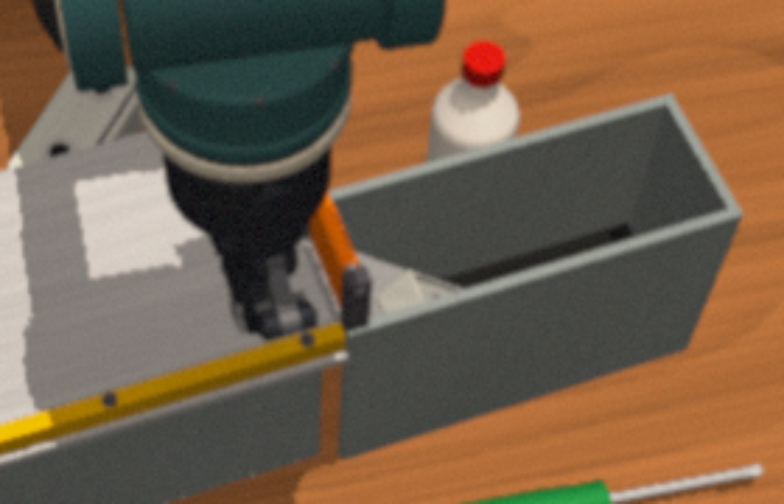

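Run:
```python
from h import *
from rig import bot,eoat,viewer
bot.move_linear(C(-110,-10,162),v=120)
bot.move_linear(C(-150,0,260),v=200)
bot.goto(C(-240,60,300),OF2)
for n in ("top","scene"):
    s=viewer.snapshot(n); np.savez(f"pics/{n}5.npz",**s)
    a=s["frame"][:,:,::-1]
    a=a[150:340,180:490] if n=="top" else a[150:360,200:480]
    cv2.imwrite(f"pics/{n}5.png",cv2.resize(a,None,fx=2.5,fy=2.5))
print(bot.read_t(),bot.read_contact_force())
```

```text
20.675 [-0.21598315 -0.07603533 -0.23535248]
```

View pics/top5.png

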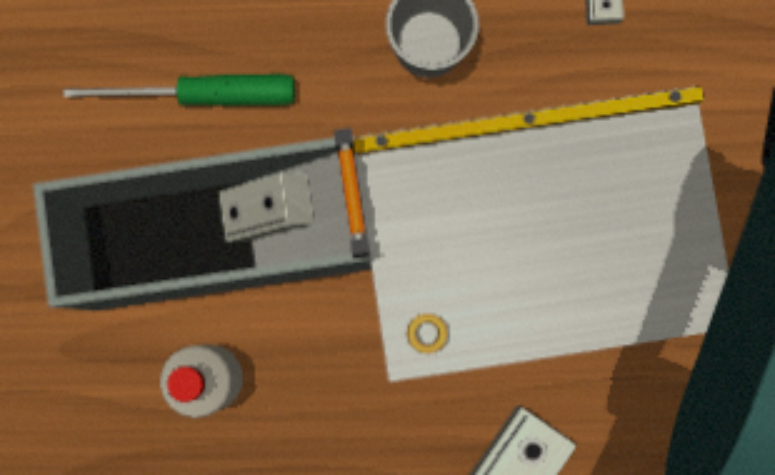

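View pics/scene5.png

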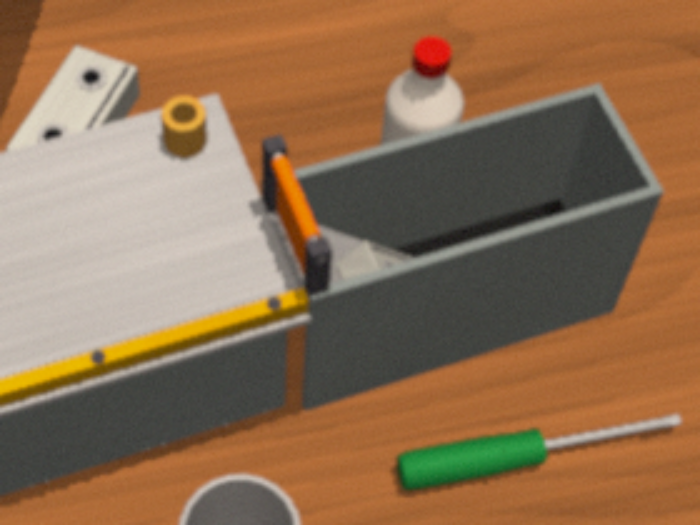

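Run:
```python
from h import *
from rig import bot,viewer
a=load("pics/top5.npz"); bot.sleep(0.5); b=viewer.snapshot("top"); z=load("pics/top0.npz")
def prof(s):
    s={k:(v.item() if isinstance(v,np.ndarray) and v.ndim==0 else v) for k,v in s.items()}
    D=s["depth"]; vv,uu=np.mgrid[:480,:640]; o,d=ray(s,np.c_[uu.ravel(),vv.ravel()])
    P=o+d*D.ravel()[:,None]; P=P[D.ravel()>0]; c=toC(P).reshape(3,-1).T
    return c
for n,s in (("start",z),("prev",a),("now",b)):
    c=prof(s); k=(abs(c[:,1]+6)<8)
    print(n,[(x,int(np.median(c[k&(abs(c[:,0]-x)<3),2]))) for x in range(-20,130,8) if (k&(abs(c[:,0]-x)<3)).any()])
d=np.abs(a["frame"].astype(int)-b["frame"]).sum(2); print("moved px prev->now",(d>90).sum())
d=np.abs(z["frame"].astype(int)-b["frame"]).sum(2)>120
for nm,(u0,v0,r) in dict(bush=(351,283,9),cup=(353,161,20),oiler=(260,302,18),driver=(252,186,48),flap=(321,228,7)).items(): 
    print(nm,d[max(0,v0-r):v0+r,u0-r:u0+r].sum())
# flap hue region compare scene
s0=load("pics/scene0.npz")["frame"];s5=load("pics/scene5.npz")["frame"]
for f in (s0,s5):
    h=cv2.cvtColor(f,cv2.COLOR_RGB2HSV); m=(h[...,0]<14)&(h[...,1]>200)&(h[...,2]>170); m[:205]=0;m[260:]=0;m[:,:300]=0;m[:,345:]=0
    v,uu=np.nonzero(m); print("flap px",m.sum(),uu.mean().round(1),v.mean().round(1),uu.max())
print(bot.read_t())
```

```text
start [(-20, 128), (-12, 129), (-4, 129), (4, 190), (12, 115), (20, 107), (28, 97), (36, 88), (44, 80), (52, 71), (60, 61), (68, 53), (76, 43), (84, 34), (92, 29), (100, 28), (108, 29), (116, 28), (124, 29)]
prev [(-20, 128), (-12, 128), (-4, 129), (4, 190), (12, 115), (20, 106), (28, 98), (36, 89), (44, 94), (52, 102), (60, 100), (68, 92), (76, 83), (84, 74), (92, 65), (100, 56), (108, 48), (116, 28), (124, 28)]
now [(-20, 128), (-12, 129), (-4, 129), (4, 191), (12, 115), (20, 106), (28, 98), (36, 88), (44, 94), (52, 102), (60, 101), (68, 93), (76, 82), (84, 75), (92, 65), (100, 58), (108, 49), (116, 29), (124, 28)]
moved px prev->now 104
bush 0
cup 0
oiler 0
driver 120
flap 0
flap px 30 316.8 226.2 326
flap px 28 317.0 227.5 325
21.225
```

Run:
```python
from h import *
from rig import bot,viewer
z=load("pics/top0.npz")["frame"];a=load("pics/top5.npz")["frame"].astype(int);b=viewer.snapshot("top")["frame"].astype(int)
d=np.abs(z.astype(int)-b).sum(2)>120
print("driver only",d[178:196,200:302].sum())
v,u_=np.nonzero(np.abs(a-b).sum(2)>90); print("moved",len(v),[(int(x),int(y)) for x,y in zip(u_,v) if 190<x<480 and 120<y<320][:10])
print(bot.read_qd(),toC(bot.read_position()),bot.read_contact_force())
bot.finish_job()
```

```text
driver only 0
moved 71 [(455, 216), (452, 226), (462, 258), (463, 258), (462, 259), (463, 259), (470, 260), (469, 263), (442, 264), (460, 264)]
[-0.0016468   0.00065474 -0.00286515  0.00042465  0.00326858  0.00062108] [-239.98442395   59.97432095  300.03246883] [ 0.22562944 -0.47827061 -0.16103835]
the job is handed in; nothing more can be done
```

The jaw is in the tray, the flap is shut, and I handed the job in at about 21 s on the robot's clock. There were three possible jaws; I chose the middle-sized one on the deck, at pixel (397,242) in the top view.

**What I did:**
- **To the fence:** I pushed the jaw's side with both open fingertips until it pressed on the fence with about 15 N. The wrist camera showed it flat there, with its faces at y −31 and 7 mm, less than 1° off line, and its front end about 86 mm before the flap.
- **Over the edge:** I pushed its rear end along the fence with the closed fingers, opening the flap, until it tipped over the edge. Forces in this stage stayed at about 2 N or less. I then drew the fingers back and moved the arm clear.

**Last checks:**
- **Flap:** it matched the start picture, to within about 1 pixel.
- **Other items:** the bushing, cup, oil bottle and screwdriver showed no changed pixels.
- **Arm:** it was still and touching nothing.
- **Jaw:** two pictures about half a second apart showed it at rest. It leans on the foot of the ramp with its front end on the tray floor, at about x 40 to 110 mm, rather than lying flat. I left it that way, since the task only asks that it go into the tray.
- **Unclear readings:** one crop over the screwdriver showed 120 changed pixels, but that crop also covered the tray. A tighter one showed none. The few pixels that still differed between pictures and that I looked at were on the deck near the arm, probably its shadow.

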